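# Take the load cell out of its latched case and stand it on the zero-check stand

## Task

Get the aluminium load cell with the blue band out of the black instrument case: pull the blue paddle in the lid to trip the latch, raise the lid until it stands well open, lift the load cell out and set it down gently, upright, on the middle of the steel platen of the white zero-check stand. Then close the lid again fully, so that it latches and the paddle lies flush. Do not drop the load cell, leave the black spacer in the case, and do not disturb the other things on the bench.

Things in the scene. Friction and masses are not known exactly. Their poses are not given: they have to be found in the camera images.
- case: Black instrument case fixed to the bench, 220 (x) x 360 (y) x 110 mm high without lid, walls 8, inner floor 35 mm above the bench. Origin: centre of underside; own x from the front (robot side) to the hinge side, y along the hinge, z up. Closed lid top is 150 mm above the bench. Load cell and black spacer stand at its two ends (own y about +-105 mm, x about -30), either way round.
- hinge (a point): Centre of the lid's hinge line on the far top rim of the case: 110 mm above the bench, 110 mm along the case's own x. The hinge line runs along the case's y. Axes as the case.
- lid (a joint): Lid angle in rad: 0 closed, grows as the front edge rises, stop at 1.45. The hinge is stiff (friction 0.55 N m, lid 0.4 kg): the lid stays wherever it is left. Raising takes about 8 N at the pull bar, or push its front edge up and away from the robot. Locked when closed until the paddle is pulled; closing it with a downward press (10 to 15 N on its front part) latches it again.
- lid_front (a point): Middle of the lid's lower front edge, 220 mm from the hinge line; moves with the lid. The lid is 40 mm thick and 360 mm wide; its top is flat beside the dish (further than 67 mm from its middle along y), so it can be pressed there.
- paddle (a joint): Paddle angle relative to the lid, rad: 0 flush (a spring returns it, 1 to 3 N at the bar), stop 0.55. Above about 0.3 the latch is free. Its hinge line runs along the case's y, 190 mm in front of the lid's hinge line and 8 mm above the lid's underside; the free end with the bar points to the lid's hinge and rises when pulled. When the lid is pressed shut the paddle kicks, then snaps back to 0.
- pull_bar (a point): Middle of the paddle's blue round pull bar (12 mm diameter, 100 long along case y), 62 mm from the paddle's hinge line and 25 above it. Closed: 128 mm in front of the lid's hinge line, 143 above the bench, just below the lid's top face, in an open dish 120 (x) x 126 (y) mm: free 42 mm toward the hinge, 60 toward the front, down to the paddle plate 23 mm below its centre. 5 mm webs hold its ends.
- cell_center (a point): Centre of the load cell, a standing aluminium cylinder with a blue band: 90 mm high (10 mm of it a narrow steel button on top), body 52 mm diameter, foot flange 60 mm diameter and 10 mm high, about 0.3 to 0.65 kg. This point is 45 mm above its foot; its z is the cell's axis. It stands in the case, its top 15 mm above the rim of the base.
- spacer_center (a point): Centre of the black steel spacer with a yellow ring, 56 mm diameter, 60 mm high, standing in the other end of the case; stays there.
- platen (a point): Centre of the top face of the stand's round steel platen, 120 mm diameter, 60 mm above the bench, with a thin blue ring of 72 mm diameter round its middle. The white base is 170 x 170 x 30 mm, fixed.
- jack: Green bottle jack, 150 mm high, to the right of the stand; a bystander.
- mug: White mug, 90 mm high; a bystander.
- driver: Screwdriver lying beyond the case and the stand; a bystander.
- marker: Black marker pen lying on the notebook; a bystander.
- block: Aluminium block, 80 x 50 x 40 mm, left of the case; a bystander.
There are look-alikes about, which are no part of the job. Leave any brown look-alike of the part that bears platen alone.

How it is judged (in metres and radians):
On the way, in this order (a step that is already met when the one before it is completed fails the run):
1. the paddle is pulled far enough to trip the latch (value of joint paddle above 0.3 rad), for 0.05 s.
2. the lid stands well open (beyond 1.0 rad) (value of joint lid above 1 rad), for 0.2 s.
3. the load cell is lifted clear of the case (height (world z) of cell_center above 0.15 m), for 0.05 s.
4. the load cell stands on the platen, released (horizontal distance between cell_center and platen below 0.025 m and z of cell_center in the frame of platen below 0.049 m and angle between cell_center's own z axis and vertical below 0.1 rad and contact force between the fingers and cell below 0.05 N and linear speed of cell below 0.03 m/s), for 0.2 s.
At the end, for the whole second after the job is handed in: The load cell stands upright (within 0.1 rad) and still on the platen, its axis within 25 mm of the platen's centre; the lid is closed (below 0.03 rad) and latched with the paddle flush (below 0.08 rad); the spacer is still in the case (horizontal distance between cell_center and platen below 0.025 m and z of cell_center in the frame of platen between 0.04 and 0.049 m and angle between cell_center's own z axis and vertical below 0.1 rad and linear speed of cell below 0.02 m/s and value of joint lid below 0.03 rad and value of joint paddle below 0.08 rad and horizontal distance between spacer_center and case below 0.16 m and height (world z) of spacer_center below 0.1 m); the robot touches nothing.
It fails at once if the load cell is dropped (moves faster than 0.5 m/s while no finger touches it) (contact force between the fingers and cell below 0.01 N and linear speed of cell above 0.5 m/s).
It fails at once if the load cell is tipped by more than 0.8 rad (angle between cell_center's own z axis and vertical above 0.8 rad).
It fails at once if the spacer is taken out of the case (height (world z) of spacer_center above 0.13 m).
It fails at once if a bystander is moved more than 40 mm (distance of any of jack, mug, driver, marker, block from where it was at the start of the episode above 0.04 m).
It also fails if it takes over 72 s, if anything falls off the work surface, if the arm or the gripper's body presses on something with over 40 N, if the wrist force passes 120 N, or if a joint passes its speed limit or range.

## Robot

A 6-joint arm with a two-finger parallel gripper is mounted at the origin on the work surface. World frame = base frame: x ahead of the robot, y to its left, z up, the work surface at z = 0. Lengths are in m, angles in degrees, forces in N, time in s.
With the tool pointing down it reaches from about 0.4 to 0.825 m from the base axis. Payload 7 kg.
Tool frame: the origin (TCP) lies on the mounting face of the last link; the fingertips stand 178 mm ahead of it and the grasp point (between the pads) lies 159 mm ahead of it; z points along the fingers, y is the direction in which the jaws open and shut (so a half turn about z gives the same grasp; the last joint's range is limited). The gripper opens to 88 mm and grips with 3 to 60 N. Pads are 19 mm wide; open, the fingers measure 130 mm over their backs; the gripper's body (78 mm by 193 mm) begins 47 mm behind the grasp point.
Start: joints at [93.742, 20.546, 0.682, 0, -70.136, -16.507], TCP at [0.149, 0.658, 0.405] pointing down, gripper open.
Joint ranges: [-176.03, 176.03], [-82.01, 121.73], [-58.28, 71.71], [-173.87, 95.51], [-174.79, -0.11], [-173.66, 173.66]. Speed limits (degrees/s): [136.94, 136.94, 172.46, 180, 180, 180].

## Interface

Orientations are given as [roll, pitch, yaw] about the fixed x, y, z axes, in that order (R = Rz(yaw) Ry(pitch) Rx(roll)).
In Python, from plant import r gives the robot as it stands. The module is installed in compiled form; this text tells all that it offers.
- The arm moves only by the tool carry_out, never from a script. Its argument "plan" is a list of rows, each a list of 3 entries, a list of its own where there are three numbers: the shift along the tool's x, y, z in m, then the turn, a rotation vector about the tool's x, y, z in degrees, then the closure in counts, from 0 (fully open) to 255 (shut). In form: [[[x, y, z], [ax, ay, az], hand], ...]. A call has 1 to 12 rows; each row shifts and turns the commanded pose from where the row before left it, along the tool's axes as they then stand; what a row does not reach is not made up. A row lasts 1/12 s, in which the tool goes at most 41.7 mm and 7.16 degrees, less where a joint would pass 70% of its speed; a pose out of reach is approached as far as the arm can. A call is refused whole if a number of a shift passes 0.0417 or a number of a turn 7.16, either way. A call with a gripper value outside its range is refused whole. The fingers move at their own pace and stop on an object; "grip_force" is the grip in N (left out, the last holds). Time passes only in rows, so rows that do not move let the fingers close. It gives the time, the measured TCP pose, the force and the opening at its end, in the units of the state.
- r.get_state(): the state, without advancing time (a new reading comes with each control period).
- r.capture(name): name is "scene" or "top" or "wrist"; returns the picture (480x640x3 uint8, red, green, blue); there is no depth.
- r.get_calibration(name): a dict with "K" (3x3 intrinsics, pixels), "rvec" (rotation vector, rad) and "tvec" (3), from world to camera coordinates, as OpenCV has them. Camera axes: x right, y down, z forward; pixel columns grow to the right and rows downward; lengths in m; the calibration is good to about 2 mm. A picture is of the moment at which its call begins: read the wrist's pose just before it. get_calibration takes no time and is no camera call; for the wrist camera it gives the pose at the moment of the call.
- r.close_job(): hands the job in, once; it reports no verdict.
The state is a dict: "time_s": time; "joints": joint angles; "qd": joint speeds; "joint_torque": joint torques, N m; "tcp_pos": TCP position; "eef_rot": TCP orientation; "contact_force": force on the tool from outside, world axes, zero at the start; "moment": the same for the moment, N m; "gripper_width": finger opening in m.
Only numpy, scipy, OpenCV 4.12 (cv2) and the standard library are available. Lean on these libraries where they do the work, as an engineer would, in place of code of your own. Each camera call takes 0.05 s, during which the arm holds its last target. There are 200 camera calls.

## Working session

There is one attempt and no reset: what is moved stays moved. The work goes in short steps, Python scripts to look and compute and a tool call to move; the robot and the scene stay as the last step left them, time stands still between calls to the robot, and variables do not carry over. Pictures are saved under pics/ and viewed, about 8 in all and at most 12, crops included, and the job is handed in when it is done.

Besides the shell and the picture viewer there is one more tool, called after "Request:" as name(argument=value, ...), one argument or row to a line, values as JSON. carry_out: Moves the arm, as the interface text tells. Its arguments: {"type":"object","properties":{"plan":{"type":"array","items":{"type":"array"}},"grip_force":{"type":"number"}},"required":["plan"]}

```bash
mkdir -p pics; cat > h.py <<'E'
import cv2, numpy as np
from plant import r
from scipy.spatial.transform import Rotation as R
def cap(n,f):
    c=r.get_calibration(n); im=r.capture(n); cv2.imwrite('pics/'+f+'.png',im[:,:,::-1]); np.savez('pics/'+f,**{k:np.array(c[k],float) for k in('K','rvec','tvec')}); return im
def cal(f):
    d=np.load('pics/'+f+'.npz'); return d['K'],cv2.Rodrigues(d['rvec'])[0],d['tvec'].ravel()
def ray(f,u,v):
    K,Rm,t=cal(f); d=Rm.T@np.linalg.solve(K,[u,v,1.]); return -Rm.T@t,d/np.linalg.norm(d)
def atz(f,u,v,z):
    o,d=ray(f,u,v); return o+d*(z-o[2])/d[2]
def tri(*obs):
    A=0;b=0
    for f,u,v in obs:
        o,d=ray(f,u,v); P=np.eye(3)-np.outer(d,d); A=A+P; b=b+P@o
    x=np.linalg.solve(A,b); return x,[float(np.linalg.norm((np.eye(3)-np.outer(d,d))@(x-o))) for o,d in (ray(*q) for q in obs)]
def proj(f,p):
    K,Rm,t=cal(f); return cv2.projectPoints(np.array(p,float).reshape(-1,3),Rm,t,K,None)[0].reshape(-1,2)
E
python3 - <<'E'
from h import *
np.set_printoptions(precision=3,suppress=True)
print(r.get_state())
for n in('scene','top','wrist'): cap(n,n+'0')
a=[cv2.imread(f'pics/{n}0.png') for n in('scene','top')]
for n in ('scene0','top0','wrist0'):
    o,d=ray(n,320,240);print(n,o,d)
E
```

```text
{'time_s': 0.0, 'joints': array([ 93.74 ,  20.593,   0.634,  -0.021, -70.135, -16.507]), 'qd': array([-0.007,  0.041, -0.035,  0.109,  0.079, -0.055]), 'joint_torque': array([ -0.001, -58.272,  29.306,   6.997,   0.007,  -0.   ]), 'tcp_pos': array([0.149, 0.658, 0.404]), 'eef_rot': array([179.904,  -0.008, -12.775]), 'contact_force': array([-0.26 ,  0.097, -0.236]), 'moment': array([ 0.064, -0.069,  0.002]), 'gripper_width': 0.08773955758808766}
scene0 [1.097 0.949 1.034] [-0.421 -0.642 -0.642]
top0 [ 0.306 -0.014  1.271] [ 0.177  0.014 -0.984]
wrist0 [0.227 0.64  0.384] [-0.308  0.07  -0.949]
```

View pics/scene0.png

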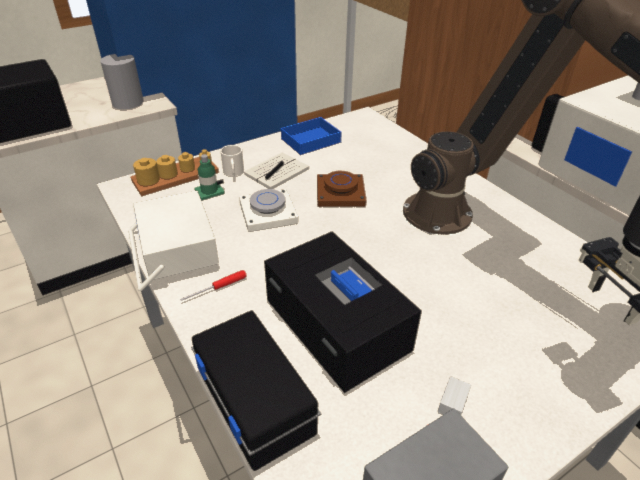

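View pics/top0.png

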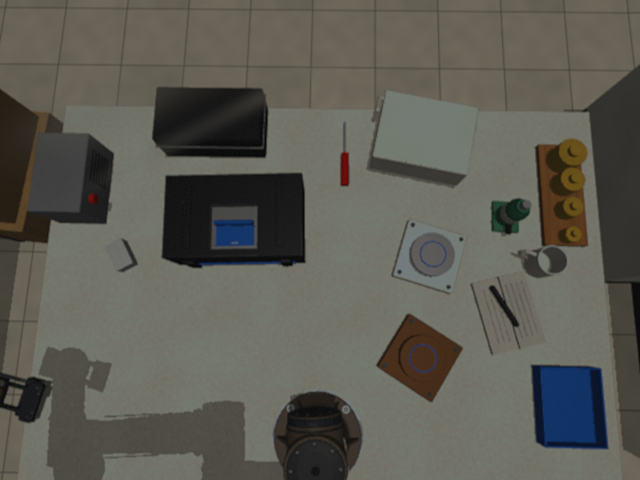

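Scene: the target case has a blue paddle in a dish, top (236,230) / scene (350,283). The white stand's platen is at top (432,254) / scene (267,201). Look-alikes are the black case with two blue catches, top (211,120) / scene (255,390), and the brown stand, top (419,355) / scene (341,185). I choose the case with the paddle dish and the white stand, and check them in a close crop.

```bash
python3 - <<'E'
import cv2, numpy as np
s=cv2.imread('pics/scene0.png');t=cv2.imread('pics/top0.png')
def c(im,x,y,w,h,k=4):
    z=cv2.resize(im[y:y+h,x:x+w],None,fx=k,fy=k,interpolation=cv2.INTER_CUBIC)
    return cv2.convertScaleAbs(z,alpha=1.5,beta=25)
A=np.hstack([c(t,155,165,160,110,2.5),c(t,380,210,100,92,2.99)[:275,:]])
a=c(t,150,165,160,105,2.5); b=c(t,385,210,100,105/1,2.5) if 0 else c(t,385,210,160,105,2.5)
d=c(s,260,230,160,155,2); e=c(s,230,175,160,155,2)
d=c(s,260,230,160,130,2.5); e=c(s,230,175,160,130,2.5)
cv2.imwrite('pics/crop1.png',np.vstack([np.hstack([a,b]),np.hstack([d,e])]))
E
```

```text
(no output)
```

View pics/crop1.png

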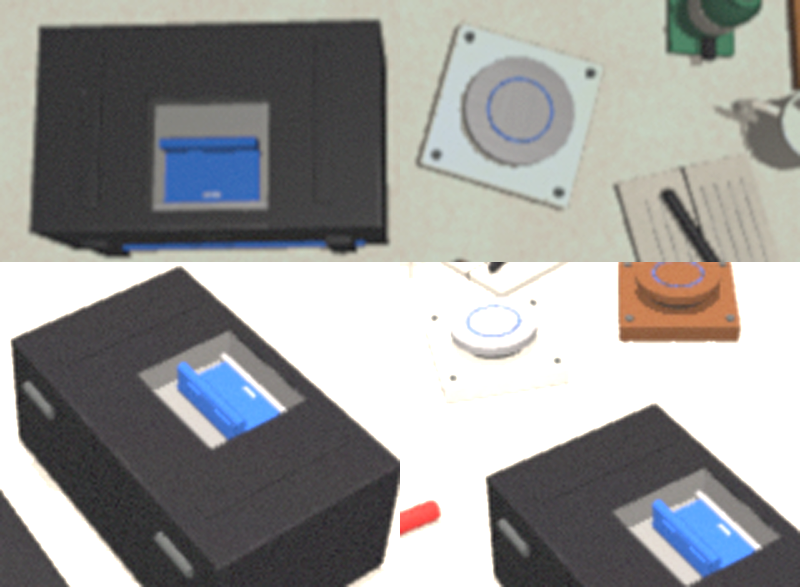

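The crop confirms a blue bar and plate in an open dish, with the blue-ringed grey platen on the white base. Bar ends are at top (214.4,222.2) and (253.2,222.2), scene (333.6,273.2) and (356,295.2). The ring centre is at top (433,254) and scene (267.6,198.6).

```bash
python3 - <<'E'
from h import *
np.set_printoptions(precision=4,suppress=True)
T=lambda x,y:('top0',150+x/2.5,165+y/2.5); S=lambda x,y:('scene0',260+x/2.5,230+(y-262)/2.5)
print('barL',tri(T(161,143),S(240,425))); print('barR',tri(T(258,143),S(184,370)))
print('plat',tri(('top0',433,254),('scene0',267.6,198.6)))
for n,a,b in (('farL',(40,28),(218,574)),('farR',(380,22),(12,342)),('nearR',(383,232),(180,267)),('nearL',(32,232),(400,462))):
    print(n,tri(T(*a),S(*b)),atz(*T(*a),.15),atz(*S(*b),.15))
E
```

```text
barL (array([0.5504, 0.2777, 0.1403]), [0.0014803605841939925, 0.001480360584193939])
barR (array([0.5519, 0.1786, 0.1351]), [0.0032861252912029662, 0.0032861252912030053])
plat (array([ 0.4895, -0.3057,  0.0557]), [0.002313705165226138, 0.0023137051652261592])
farL (array([0.6722, 0.4136, 0.1423]), [0.0016338430081797686, 0.001633843008179932]) [0.6709 0.4097 0.15  ] [0.6746 0.4192 0.15  ]
farR (array([0.6842, 0.0538, 0.141 ]), [0.002254969737088167, 0.0022549697370881226]) [0.6831 0.052  0.15  ] [0.6869 0.0647 0.15  ]
nearR (array([0.4628, 0.0434, 0.14  ]), [0.0001500192424297356, 0.00015001924242981983]) [0.4613 0.043  0.15  ] [0.47   0.0534 0.15  ]
nearL (array([0.4543, 0.4019, 0.1472]), [0.0008627761767127758, 0.0008627761767126465]) [0.4546 0.4002 0.15  ] [0.4556 0.4041 0.15  ]
```

Request:
carry_out(
  plan=[
    [[0,0,0],[0,0,6.27],168],
    [[0,0,0],[0,0,6.27],168],
    [[0,0,0],[0,0,6.27],168],
    [[0,0,0],[0,0,6.27],168],
    [[0,0,0],[0,0,6.27],168],
    [[0,0,0],[0,0,6.27],168],
    [[0,0,0],[0,0,6.27],168],
    [[0,0,0],[0,0,6.27],168],
    [[0,0,0],[0,0,6.27],168],
    [[0,0,0],[0,0,6.27],168],
    [[0,0,0],[0,0,6.27],168],
    [[0,0,0],[0,0,6.27],168],
  ],
  grip_force=40,
)

```text
time_s: 1.15
tcp_pos: [0.1491, 0.6582, 0.4042]
eef_rot: [180.0, -0.0, -88.3]
contact_force: [-0.1, -0.8, -0.7]
gripper_width: 0.0303
```

Request:
carry_out(
  plan=[
    [[0.0277,-0.024,0],[0,0,0],168],
    [[0.0277,-0.024,0],[0,0,0],168],
    [[0.0277,-0.024,0],[0,0,0],168],
    [[0.0277,-0.024,0],[0,0,0],168],
    [[0.0277,-0.024,0],[0,0,0],168],
    [[0.0277,-0.024,0],[0,0,0],168],
    [[0.0277,-0.024,0],[0,0,0],168],
    [[0.0277,-0.024,0],[0,0,0],168],
    [[0.0277,-0.024,0],[0,0,0],168],
    [[0.0277,-0.024,0],[0,0,0],168],
    [[0.0277,-0.024,0],[0,0,0],168],
    [[0.0277,-0.024,0],[0,0,0],168],
  ],
)

```text
time_s: 2.15
tcp_pos: [0.4494, 0.3345, 0.4047]
eef_rot: [180.0, 0.0, -88.0]
contact_force: [0.6, 0.8, -0.0]
gripper_width: 0.0298
```

Request:
carry_out(
  plan=[
    [[0.0277,-0.024,0],[0,0,0],168],
    [[0.0277,-0.024,0],[0,0,0],168],
    [[0.0277,-0.024,0],[0,0,0],168],
    [[0.0277,-0.024,0],[0,0,0],168],
    [[0,0,0],[0,0,0],168],
    [[0,0,0],[0,0,0],168],
  ],
)

```text
time_s: 2.65
tcp_pos: [0.5494, 0.227, 0.404]
eef_rot: [179.9, -0.0, -88.2]
contact_force: [-0.5, 0.2, 0.3]
gripper_width: 0.0302
```

```bash
python3 - <<'E'
from h import *
np.set_printoptions(precision=4,suppress=True)
s=r.get_state();print(s['tcp_pos'],s['eef_rot'],s['joints'],s['gripper_width'])
cap('wrist','wrist1')
print(proj('wrist1',[[.5504,.2777,.143],[.5519,.1786,.143]]))
E
```

```text
[0.5494 0.227  0.404 ] [179.9445  -0.0397 -88.213 ] [ 41.272   13.0674  -9.8978  -0.0051 -67.1028 -39.483 ] 0.030249603698177314
[[315.8215 307.1293]
 [317.681  170.3904]]
```

View pics/wrist1.png

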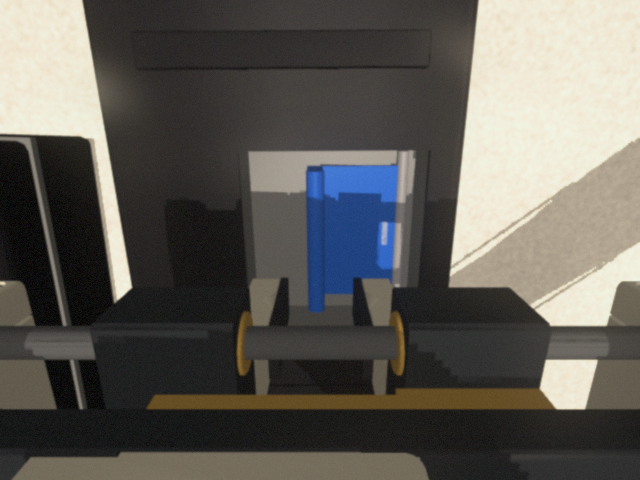

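Image: bar at u≈316, v 168–310, as predicted. The fingers (270 and 375) straddle it and the dish is clear. Next I descend and grip.

Request:
carry_out(
  plan=[
    [[0.001,-0.0015,0.014],[0,0,0],168],
    [[0,0,0.014],[0,0,0],168],
    [[0,0,0.014],[0,0,0],168],
    [[0,0,0.014],[0,0,0],168],
    [[0,0,0.014],[0,0,0],168],
    [[0,0,0.014],[0,0,0],168],
    [[0,0,0.014],[0,0,0],168],
    [[0,0,0],[0,0,0],168],
    [[0,0,0],[0,0,0],255],
    [[0,0,0],[0,0,0],255],
    [[0,0,0],[0,0,0],255],
    [[0,0,0],[0,0,0],255],
  ],
)

```text
time_s: 3.7
tcp_pos: [0.5514, 0.2285, 0.3089]
eef_rot: [-179.7, 0.1, -87.9]
contact_force: [6.8, -0.3, 0.5]
gripper_width: 0.0108
```

Request:
carry_out(
  plan=[
    [[0,0.0016,-0.0037],[0,0,0],255],
    [[0,0.0016,-0.0037],[0,0,0],255],
    [[0,0.0016,-0.0037],[0,0,0],255],
    [[0,0.0016,-0.0037],[0,0,0],255],
    [[0,0.0033,-0.0029],[0,0,0],255],
    [[0,0.0033,-0.0029],[0,0,0],255],
    [[0,0.0033,-0.0029],[0,0,0],255],
    [[0,0.0033,-0.0029],[0,0,0],255],
    [[0,0,0],[0,0,0],255],
  ],
)

```text
time_s: 4.45
tcp_pos: [0.5322, 0.2277, 0.3365]
eef_rot: [-179.5, 0.2, -87.9]
contact_force: [9.4, -2.4, 1.2]
gripper_width: 0.0111
```

```bash
python3 - <<'E'
from h import *
np.set_printoptions(precision=4,suppress=True)
# tcp path holding bar: lid hinge (.679,.110); current bar rel from phi=.55
H=np.array([.679,.110]);al=np.deg2rad(22.3);off=.163
prev=None;pt=0
for th in np.arange(0,1.3,.1):
    b=H+.1624*np.array([-np.cos(al+th),np.sin(al+th)])
    t=np.deg2rad(max(0,min(25,(th-.3)*30)))
    p=b+off*np.array([np.sin(t),np.cos(t)])
    if prev is not None:
        d=p-prev; # tool y=-x world rotated; tool z = (-sin t,-cos t)
        print(round(th,1),p,np.rad2deg(t),'ty',-(d@[np.cos(pt),-np.sin(pt)]),'tz',d@[-np.sin(pt),-np.cos(pt)],'dt',np.rad2deg(t-pt))
    else: print(th,p)
    prev=p;pt=t
s=r.get_state();print(s['tcp_pos'],s['joints'])
E
```

```text
0.0 [0.5287 0.3346]
0.1 [0.5356 0.3493] 0.0 ty -0.00690274699285276 tz -0.014692514279955382 dt 0.0
0.2 [0.544  0.3632] 0.0 ty -0.008335065909448991 tz -0.0139299880904174 dt 0.0
0.3 [0.5537 0.3763] 1.6653345369377346e-15 ty -0.00968410360268479 tz -0.013028278064521781 dt 1.6653345369377346e-15
0.4 [0.5731 0.388 ] 3.000000000000001 ty -0.01946714180146114 tz -0.011773007955777182 dt 2.9999999999999996
0.5 [0.5937 0.3982] 6.000000000000001 ty -0.020026027158151737 tz -0.011238583665187589 dt 2.9999999999999996
0.6 [0.6153 0.4067] 9.000000000000004 ty -0.020558828007789073 tz -0.010678150423024944 dt 3.0000000000000027
0.7 [0.6377 0.4134] 12.000000000000002 ty -0.02106433534423392 tz -0.0100929799375288 dt 2.9999999999999996
0.8 [0.6607 0.4182] 14.999999999999998 ty -0.021541402094478215 tz -0.009484400049505286 dt 2.9999999999999964
0.9 [0.6842 0.421 ] 18.000000000000004 ty -0.021988945721527816 tz -0.00885379171925387 dt 3.0000000000000044
1.0 [0.7081 0.4219] 21.0 ty -0.022405950680845162 tz -0.0082025858929592 dt 2.999999999999998
1.1 [0.7321 0.4208] 24.000000000000004 ty -0.022791470724772205 tz -0.007532260255656174 dt 3.000000000000001
1.2 [0.7509 0.4201] 25.0 ty -0.01745861243138876 tz -0.007042896023633908 dt 0.9999999999999982
[0.5322 0.2277 0.3365] [ 42.5722  14.5006 -17.4612   0.208  -57.5661 -40.6284]
```

Request:
carry_out(
  plan=[
    [[0,-0.0035,-0.0073],[0,0,0],255],
    [[0,-0.0035,-0.0073],[0,0,0],255],
    [[0,-0.0042,-0.007],[0,0,0],255],
    [[0,-0.0042,-0.007],[0,0,0],255],
    [[0,-0.0048,-0.0065],[0,0,0],255],
    [[0,-0.0048,-0.0065],[0,0,0],255],
    [[0,0,0],[0,0,0],255],
  ],
)

```text
time_s: 5.03
tcp_pos: [0.5544, 0.2285, 0.3751]
eef_rot: [179.8, 0.0, -88.0]
contact_force: [-5.2, 3.9, -1.5]
gripper_width: 0.0105
```

```bash
python3 - <<'E'
from h import *
cap('scene','scene1');s=r.get_state();print(s['contact_force'],s['tcp_pos'])
im=cv2.imread('pics/scene1.png')[150:400,200:640]
cv2.imwrite('pics/s1c.png',im)
E
```

```text
[-6.05535238  5.23180157 -0.49778312] [0.5543695  0.228478   0.37491566]
```

View pics/s1c.png

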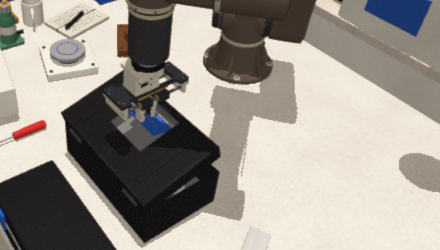

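The lid is lifting (front gap visible at about (195,175) in the crop) with the bar held. Continuing along the arc with tilt.

Request:
carry_out(
  plan=[
    [[0,-0.0097,-0.0059],[-1.5,0,0],255],
    [[0,-0.0097,-0.0059],[-1.5,0,0],255],
    [[0,-0.01,-0.0056],[-1.5,0,0],255],
    [[0,-0.01,-0.0056],[-1.5,0,0],255],
    [[0,-0.0103,-0.0053],[-1.5,0,0],255],
    [[0,-0.0103,-0.0053],[-1.5,0,0],255],
    [[0,-0.0105,-0.005],[-1.5,0,0],255],
    [[0,-0.0105,-0.005],[-1.5,0,0],255],
    [[0,-0.0108,-0.0047],[-1.5,0,0],255],
    [[0,-0.0108,-0.0047],[-1.5,0,0],255],
    [[0,0,0],[0,0,0],255],
  ],
)

```text
time_s: 6.0
tcp_pos: [0.6629, 0.2325, 0.4144]
eef_rot: [164.6, 0.0, -88.0]
contact_force: [-3.6, 4.1, 1.7]
gripper_width: 0.0106
```

Request:
carry_out(
  plan=[
    [[0,-0.011,-0.0044],[-1.5,0,0],255],
    [[0,-0.011,-0.0044],[-1.5,0,0],255],
    [[0,-0.0112,-0.0041],[-1.5,0,0],255],
    [[0,-0.0112,-0.0041],[-1.5,0,0],255],
    [[0,0,0],[0,0,0],255],
  ],
)

```text
time_s: 6.42
tcp_pos: [0.7104, 0.2342, 0.4174]
eef_rot: [158.7, 0.0, -87.9]
contact_force: [-4.5, 4.3, 2.8]
gripper_width: 0.011
```

Request:
carry_out(
  plan=[
    [[0,-0.0114,-0.0038],[-1.5,0,0],255],
    [[0,-0.0114,-0.0038],[-1.5,0,0],255],
    [[0,-0.0114,-0.0037],[-1.5,0,0],255],
    [[0,-0.0114,-0.0037],[-1.5,0,0],255],
    [[0,0,0],[0,0,0],255],
  ],
)

```text
time_s: 6.83
tcp_pos: [0.7582, 0.2359, 0.4129]
eef_rot: [152.7, 0.1, -87.9]
contact_force: [-3.9, 4.0, 2.7]
gripper_width: 0.0108
```

```bash
python3 - <<'E'
from h import *
im=cap('scene','scene2');s=r.get_state();print(s['contact_force'],s['tcp_pos'],s['joints'])
im=cv2.resize(cv2.imread('pics/scene2.png')[100:400,220:540],None,fx=2,fy=2)
cv2.imwrite('pics/s2c.png',im)
E
```

```text
[-1.44812116  4.46333317  3.56218544] [0.75794198 0.23591901 0.41333894] [  27.97390629   41.70627538   39.8241266   -12.52088637 -112.43493089
  -28.17999714]
```

View pics/s2c.png

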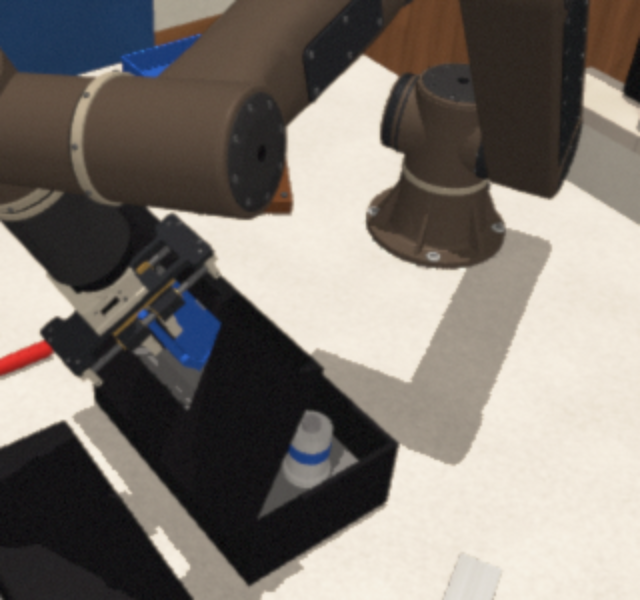

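Lid stands well open (~1.2 rad). The load cell is in the +y end (scene u≈375, v≈324). Release, back off and rise.

Request:
carry_out(
  plan=[
    [[0,0,0],[0,0,0],190],
    [[0,0,0],[0,0,0],190],
    [[0,0,-0.01],[0,0,0],190],
    [[0,0,-0.015],[0,0,0],190],
    [[0,0,-0.015],[0,0,0],190],
    [[0,0.011,-0.0214],[0,0,0],190],
    [[0,0.011,-0.0214],[0,0,0],190],
    [[0,0.011,-0.0214],[0,0,0],190],
    [[0,0.011,-0.0214],[0,0,0],190],
    [[0,0.011,-0.0214],[0,0,0],190],
    [[0,0,0],[0,0,0],190],
  ],
)

```text
time_s: 7.8
tcp_pos: [0.7744, 0.2341, 0.5765]
eef_rot: [153.5, 0.1, -88.1]
contact_force: [-1.2, -0.8, 2.1]
gripper_width: 0.0224
```

```bash
python3 - <<'E'
from h import *
cap('scene','scene3');s=r.get_state();print(s['contact_force'],s['tcp_pos'],s['eef_rot'],s['joints'])
im=cv2.resize(cv2.imread('pics/scene3.png')[150:400,220:540],None,fx=2.4,fy=2.4,interpolation=cv2.INTER_CUBIC)
cv2.imwrite('pics/s3c.png',im)
E
```

```text
[ 1.15321998  0.51228134 -0.77300894] [0.77488999 0.2344858  0.57400721] [ 1.53352516e+02  8.13397213e-02 -8.80436933e+01] [  27.20393249   45.64223939   68.82725095  -16.20700613 -136.40901302
  -34.71222972]
```

View pics/s3c.png

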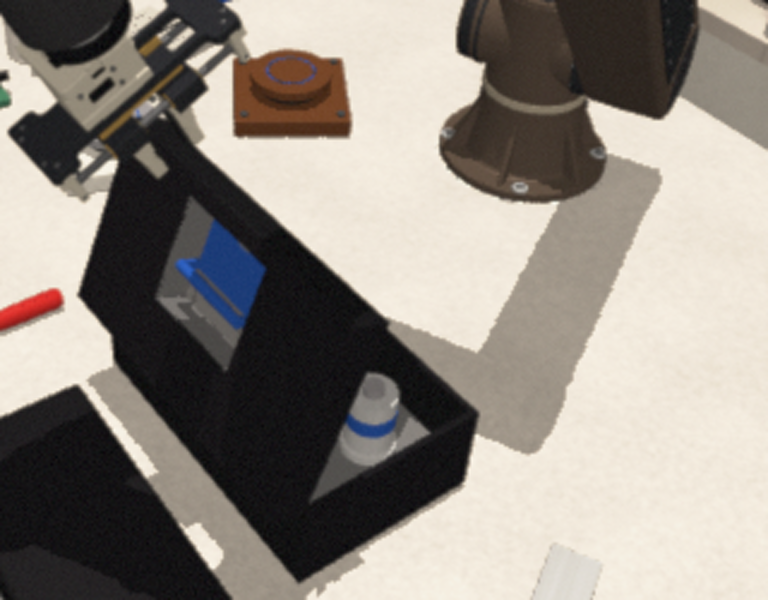

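Request:
carry_out(
  plan=[
    [[0,0,0],[6.65,0,0],70],
    [[0,0,0],[6.65,0,0],70],
    [[0,0,0],[6.65,0,0],70],
    [[0,0,0],[6.65,0,0],70],
    [[-0.0135,0.0295,0],[0,0,0],70],
    [[-0.0135,0.0295,0],[0,0,0],70],
    [[-0.0135,0.0295,0],[0,0,0],70],
    [[-0.0135,0.0295,0],[0,0,0],70],
    [[-0.0135,0.0295,0],[0,0,0],70],
    [[-0.0135,0.0295,0],[0,0,0],70],
    [[-0.0135,0.0295,0],[0,0,0],70],
    [[-0.0135,0.0295,0],[0,0,0],70],
  ],
)

```text
time_s: 8.85
tcp_pos: [0.5341, 0.335, 0.5711]
eef_rot: [179.6, -0.0, -88.0]
contact_force: [0.1, 1.1, 0.1]
gripper_width: 0.0636
```

Request:
carry_out(
  plan=[
    [[0,0,0],[0,0,-7.0],70],
    [[0,0,0],[0,0,-7.0],70],
    [[0,0,0],[0,0,-7.0],70],
    [[0,0,0],[0,0,-7.0],70],
    [[0,0,0],[0,0,-7.0],70],
    [[0,0,0],[0,0,-7.0],70],
    [[0,0,0],[0,0,-7.0],70],
    [[0,0,0],[0,0,-7.0],70],
    [[0,0,0],[0,0,-7.0],70],
    [[0,0,0],[0,0,-7.0],70],
    [[0,0,0],[0,0,-7.0],70],
    [[0,0,0],[0,0,-7.0],70],
  ],
)

```text
time_s: 9.85
tcp_pos: [0.5357, 0.3347, 0.571]
eef_rot: [179.9, 0.4, -3.7]
contact_force: [-0.1, -0.6, 0.3]
gripper_width: 0.0633
```

```bash
python3 - <<'E'
from h import *
np.set_printoptions(precision=4,suppress=True)
cap('wrist','wrist2');cap('top','top2');s=r.get_state();print(s['tcp_pos'],s['eef_rot'],s['joints'],s['gripper_width'])
print(atz('scene3',377.9,308.75,.125))
a=cv2.imread('pics/wrist2.png');b=cv2.resize(cv2.imread('pics/top2.png')[150:270,150:310],None,fx=3,fy=3)
b=cv2.convertScaleAbs(b,alpha=1.6,beta=20)
cv2.imwrite('pics/w2.png',cv2.hconcat([cv2.resize(a,(480,360)),b[:, :320]]))
E
```

```text
[0.5357 0.3348 0.571 ] [179.9093   0.4142  -3.876 ] [ 49.5865  13.4498  11.9658  -0.2788 -88.8355  36.5443] 0.06331918054379092
[0.5214 0.3318 0.125 ]
```

View pics/w2.png

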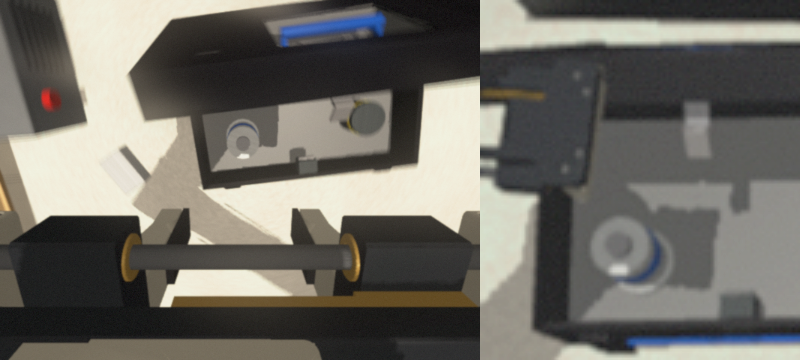

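Wrist view (left): cell button at full-scale (324,192), with the spacer at the other end. Top view (right): button at (196.7,231).

```bash
python3 - <<'E'
from h import *
np.set_printoptions(precision=4,suppress=True)
o=[('top2',196.7,231),('wrist2',324,192),('scene3',377.9,308.75)]
print(tri(*o)); print(tri(o[0],o[2]),tri(o[0],o[1]))
for q in o: print(q[0],atz(*q,.125))
E
```

```text
(array([0.5274, 0.3295, 0.1257]), [0.004770594996122421, 0.00206637684404626, 0.006134370208997798])
(array([0.5262, 0.3291, 0.126 ]), [0.005376679991689089, 0.0053766799916889745]) (array([0.5299, 0.3282, 0.1222]), [0.0018710037592792894, 0.0018710037592791313])
top2 [0.5305 0.3259 0.125 ]
wrist2 [0.5294 0.3297 0.125 ]
scene3 [0.5214 0.3318 0.125 ]
```

Request:
carry_out(
  plan=[
    [[0,0,0],[0,0,-5.8],46],
    [[-0.003,0.0025,0.03],[0,0,0],46],
    [[-0.003,0.0025,0.03],[0,0,0],46],
    [[0,0,0.03],[0,0,0],46],
    [[0,0,0.03],[0,0,0],46],
    [[0,0,0.03],[0,0,0],46],
    [[0,0,0.03],[0,0,0],46],
    [[0,0,0.025],[0,0,0],46],
    [[0,0,0],[0,0,0],46],
    [[0,0,0],[0,0,0],46],
    [[0,0,0],[0,0,0],46],
  ],
)

```text
time_s: 10.87
tcp_pos: [0.5292, 0.3304, 0.3681]
eef_rot: [-180.0, 0.3, 1.7]
contact_force: [-0.0, -0.8, 0.4]
gripper_width: 0.0718
```

```bash
python3 - <<'E'
from h import *
np.set_printoptions(precision=4,suppress=True)
s=r.get_state();cap('wrist','wrist3');print(s['tcp_pos'],s['eef_rot'],s['joints'],s['gripper_width'],s['contact_force'])
print(proj('wrist3',[[.53,.33,.125],[.53,.33,.115]]))
E
```

```text
[0.5292 0.3304 0.3681] [-179.966     0.2952    1.7108] [ 49.8004  17.2843  -8.8706  -0.2696 -64.0172  42.0289] 0.0717572458224183 [-0.0239 -0.7979  0.4319]
[[320.6079 245.47  ]
 [320.6135 240.4316]]
```

View pics/wrist3.png

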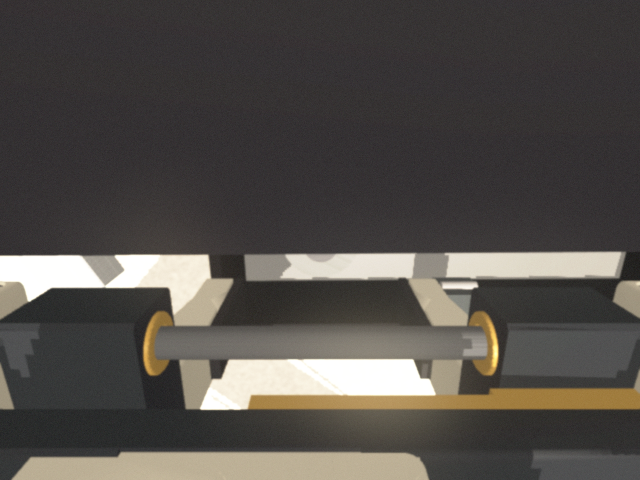

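The wrist view is mostly blocked by the lid. The cell's button arc is at (322,255), under the predicted (321,245), so y is confirmed and the fingers (220 and 430) straddle it. Next I descend slowly and grip.

Request:
carry_out(
  plan=[
    [[0,0,0.015],[0,0,0],46],
    [[0,0,0.015],[0,0,0],46],
    [[0,0,0.015],[0,0,0],46],
    [[0,0,0.015],[0,0,0],46],
    [[0,0,0.015],[0,0,0],46],
    [[0,0,0.015],[0,0,0],46],
    [[0,0,0.015],[0,0,0],46],
    [[0,0,0.013],[0,0,0],46],
    [[0,0,0],[0,0,0],46],
    [[0,0,0],[0,0,0],46],
  ],
  grip_force=30,
)

```text
time_s: 11.75
tcp_pos: [0.5283, 0.3305, 0.2496]
eef_rot: [-180.0, 0.3, 1.8]
contact_force: [1.0, 0.6, 0.7]
gripper_width: 0.0716
```

Request:
carry_out(
  plan=[
    [[0,0,0],[0,0,0],140],
    [[0,0,0],[0,0,0],140],
    [[0,0,0],[0,0,0],140],
    [[0,0,0],[0,0,0],140],
    [[0,0,0],[0,0,0],140],
    [[0,0,0],[0,0,0],140],
  ],
)

```text
time_s: 12.25
tcp_pos: [0.528, 0.3303, 0.2494]
eef_rot: [-180.0, 0.3, 1.8]
contact_force: [-1.5, -0.4, 6.7]
gripper_width: 0.0516
```

Request:
carry_out(
  plan=[
    [[0,0,-0.004],[0,0,0],140],
    [[0,0,-0.008],[0,0,0],140],
    [[-0.002,0,-0.014],[0,0,0],140],
    [[-0.002,0,-0.02],[0,0,0],140],
    [[-0.002,0,-0.02],[0,0,0],140],
    [[-0.002,0,-0.02],[0,0,0],140],
    [[-0.002,0,-0.02],[0,0,0],140],
    [[-0.002,0,-0.02],[0,0,0],140],
    [[-0.002,0,-0.02],[0,0,0],140],
    [[-0.002,0,-0.014],[0,0,0],140],
    [[0,0,-0.008],[0,0,0],140],
    [[0,0,0],[0,0,0],140],
  ],
)

```text
time_s: 13.25
tcp_pos: [0.5131, 0.3297, 0.4185]
eef_rot: [-179.9, 0.3, 1.8]
contact_force: [-0.1, -0.0, -2.7]
gripper_width: 0.0515
```

Request:
carry_out(
  plan=[
    [[-0.002,0.008,0],[0,0,0],140],
    [[-0.002,0.016,0],[0,0,0],140],
    [[-0.002,0.024,0],[0,0,0],140],
    [[-0.002,0.03,0],[0,0,0],140],
    [[-0.002,0.03,0],[0,0,0],140],
    [[-0.002,0.03,0],[0,0,0],140],
    [[-0.002,0.03,0],[0,0,0],140],
    [[-0.002,0.03,0],[0,0,0],140],
    [[-0.002,0.03,0],[0,0,0],140],
    [[-0.002,0.03,0],[0,0,0],140],
    [[-0.002,0.03,0],[0,0,0],140],
    [[-0.002,0.03,0],[0,0,0],140],
  ],
)

```text
time_s: 14.25
tcp_pos: [0.4976, 0.0087, 0.4155]
eef_rot: [180.0, 0.5, 1.8]
contact_force: [1.0, -0.4, -4.2]
gripper_width: 0.0514
```

Request:
carry_out(
  plan=[
    [[-0.002,0.03,0],[0,0,0],140],
    [[-0.002,0.03,0],[0,0,0],140],
    [[-0.002,0.03,0],[0,0,0],140],
    [[-0.002,0.03,0],[0,0,0],140],
    [[-0.002,0.03,0],[0,0,0],140],
    [[-0.002,0.03,0],[0,0,0],140],
    [[-0.002,0.03,0],[0,0,0],140],
    [[-0.002,0.03,0],[0,0,0],140],
    [[-0.001,0.0267,0],[0,0,0],140],
    [[0,0.024,0],[0,0,0],140],
    [[0,0.016,0],[0,0,0],140],
    [[0,0.01,0],[0,0,0],140],
  ],
)

```text
time_s: 15.25
tcp_pos: [0.4905, -0.3082, 0.4152]
eef_rot: [-180.0, 0.6, 1.7]
contact_force: [0.4, 0.6, -3.7]
gripper_width: 0.052
```

Request:
carry_out(
  plan=[
    [[0,0,0.02],[0,0,0],140],
    [[0,0,0.03],[0,0,0],140],
    [[0,0,0.03],[0,0,0],140],
    [[0,0,0.02],[0,0,0],140],
    [[0,0,0.01],[0,0,0],140],
    [[0,0,0],[0,0,0],140],
    [[0,0,0],[0,0,0],140],
  ],
)

```text
time_s: 15.83
tcp_pos: [0.4912, -0.3061, 0.307]
eef_rot: [180.0, 0.4, 1.8]
contact_force: [0.7, -0.0, -4.4]
gripper_width: 0.0515
```

```bash
python3 - <<'E'
from h import *
np.set_printoptions(precision=4,suppress=True)
s=r.get_state();cap('wrist','wrist4');cap('scene','scene4');print(s['tcp_pos'],s['eef_rot'],s['joints'],s['gripper_width'],s['contact_force'])
p=[.4895,-.3057,.06]
print(proj('wrist4',[p]),proj('scene4',[p]))
a=cv2.imread('pics/wrist4.png');b=cv2.imread('pics/scene4.png')[120:260,200:340]
cv2.imwrite('pics/w4.png',cv2.hconcat([cv2.resize(a,(480,360)),cv2.resize(b,(320,320)).copy() if 0 else cv2.resize(b,(320,360))]))
E
```

```text
[ 0.4912 -0.3061  0.307 ] [179.9862   0.4466   1.8201] [-12.5341  16.3979 -19.1342   0.1516 -54.8973 104.2666] 0.05153722663105787 [ 0.7204 -0.0221 -4.4332]
[[318.9491 246.1361]] [[266.8673 197.3615]]
```

View pics/w4.png

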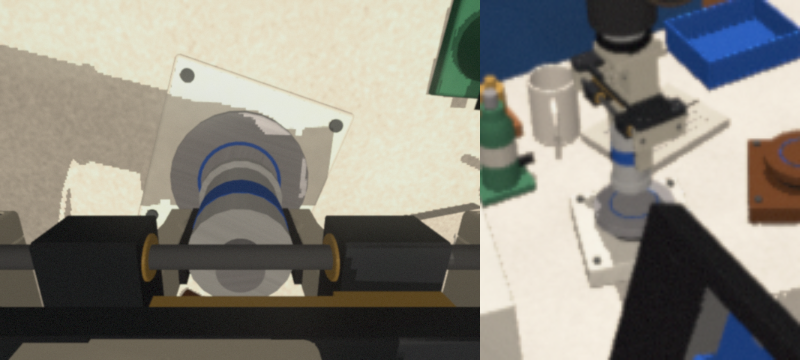

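The cell hangs centred over the blue ring: ring centre u≈239 (half-scale) in the wrist view, cell u≈240. Lowering gently.

Request:
carry_out(
  plan=[
    [[0,0,0.006],[0,0,0],140],
    [[0,0,0.006],[0,0,0],140],
    [[0,0,0.006],[0,0,0],140],
    [[0,0,0.006],[0,0,0],140],
    [[0,0,0.003],[0,0,0],140],
    [[0,0,0.002],[0,0,0],140],
    [[0,0,0.001],[0,0,0],140],
    [[0,0,0],[0,0,0],140],
    [[0,0,0],[0,0,0],140],
  ],
)

```text
time_s: 16.68
tcp_pos: [0.4911, -0.3061, 0.2769]
eef_rot: [180.0, 0.4, 1.8]
contact_force: [-0.4, -0.4, -4.9]
gripper_width: 0.0514
```

Request:
carry_out(
  plan=[
    [[0,0,0.001],[0,0,0],140],
    [[0,0,0.001],[0,0,0],140],
    [[0,0,0],[0,0,0],140],
  ],
)

```text
time_s: 16.93
tcp_pos: [0.4909, -0.3061, 0.2747]
eef_rot: [-180.0, 0.4, 1.8]
contact_force: [-0.1, 0.2, -4.5]
gripper_width: 0.0518
```

Request:
carry_out(
  plan=[
    [[0,0,0.001],[0,0,0],140],
    [[0,0,0],[0,0,0],140],
  ],
)

```text
time_s: 17.1
tcp_pos: [0.4909, -0.3061, 0.2744]
eef_rot: [180.0, 0.4, 1.8]
contact_force: [-1.8, 0.4, 1.5]
gripper_width: 0.0516
```

Request:
carry_out(
  plan=[
    [[0,0,0.001],[0,0,0],140],
    [[0,0,0],[0,0,0],140],
  ],
)

```text
time_s: 17.27
tcp_pos: [0.4909, -0.3061, 0.2744]
eef_rot: [180.0, 0.4, 1.8]
contact_force: [-5.3, 3.7, 10.1]
gripper_width: 0.0517
```

Seated (force up from −4.5 to +10 N). Back off 1 mm, open, and rise.

Request:
carry_out(
  plan=[
    [[0,0,-0.001],[0,0,0],140],
    [[0,0,0],[0,0,0],70],
    [[0,0,0],[0,0,0],46],
    [[0,0,0],[0,0,0],46],
    [[0,0,0],[0,0,0],46],
    [[0,0,0],[0,0,0],46],
    [[0,0,-0.008],[0,0,0],46],
    [[0,0,-0.02],[0,0,0],46],
    [[0,0,-0.03],[0,0,0],46],
    [[0,0,-0.03],[0,0,0],46],
    [[0,0,-0.03],[0,0,0],46],
    [[0,0,-0.03],[0,0,0],46],
  ],
)

```text
time_s: 18.27
tcp_pos: [0.4916, -0.306, 0.424]
eef_rot: [180.0, 0.4, 1.8]
contact_force: [1.4, -0.7, 0.0]
gripper_width: 0.0718
```

Request:
carry_out(
  plan=[
    [[0,0,-0.03],[0,0,0],46],
    [[0,0,-0.03],[0,0,0],46],
    [[0,0,-0.03],[0,0,0],46],
    [[0,0,0],[0,0,0],46],
    [[0,0,0],[0,0,0],255],
    [[0,0,0],[0,0,0],255],
    [[0,0,0],[0,0,0],255],
  ],
)

```text
time_s: 18.85
tcp_pos: [0.4923, -0.3059, 0.5108]
eef_rot: [-180.0, 0.5, 1.8]
contact_force: [-0.4, -0.7, -0.2]
gripper_width: 0.0569
```

```bash
python3 - <<'E'
from h import *
np.set_printoptions(precision=4,suppress=True)
s=r.get_state();cap('wrist','wrist5');cap('scene','scene5');print(s['tcp_pos'],s['eef_rot'],s['joints'],s['gripper_width'],s['contact_force'])
p=[[.491,-.306,.15],[.491,-.306,.06]]
print(proj('wrist5',p),proj('scene5',p))
a=cv2.resize(cv2.imread('pics/wrist5.png'),(400,300));b=cv2.imread('pics/scene5.png')[100:400,220:420]
cv2.imwrite('pics/w5.png',cv2.hconcat([cv2.copyMakeBorder(a,0,300,0,0,cv2.BORDER_CONSTANT),cv2.resize(b,(400,600))]))
E
```

```text
[ 0.4923 -0.3059  0.5108] [-179.9577    0.4906    1.7937] [-12.4981   8.8298  -1.4584   0.0813 -80.1976 104.2775] 0.056891027895323035 [-0.4467 -0.7031 -0.167 ]
[[320.3792 204.5773]
 [320.461  186.7314]] [[264.907  174.5991]
 [266.4279 197.4531]]
```

View pics/w5.png

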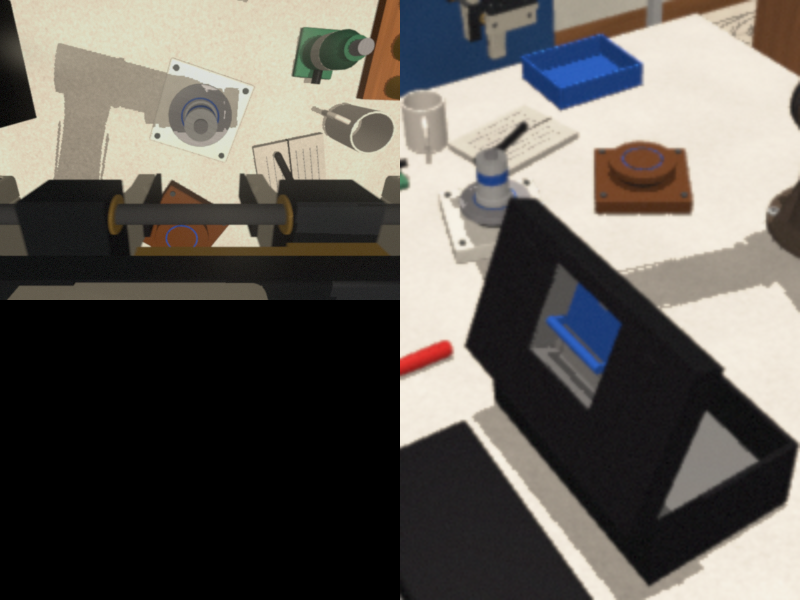

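Picture: the cell stands upright in the middle of the blue ring (wrist (200,118) at 5/8 scale), the paddle is sprung back and the lid still stands at ~1.2 rad. Now I go round behind the lid with closed fingers.

Request:
carry_out(
  plan=[
    [[0.026,0.0008,0],[0,0,0],255],
    [[0.026,0.0008,0],[0,0,0],255],
    [[0.026,0.0008,0],[0,0,0],255],
    [[0.026,0.0008,0],[0,0,0],255],
    [[0.026,0.0008,0],[0,0,0],255],
    [[0.026,0.0008,0],[0,0,0],255],
    [[0.026,0.0008,0],[0,0,0],255],
    [[0.026,0.0008,0],[0,0,0],255],
    [[0,0,0],[0,0,0],255],
  ],
)

```text
time_s: 19.7
tcp_pos: [0.7046, -0.3054, 0.5057]
eef_rot: [-179.9, 0.7, 1.9]
contact_force: [-2.1, 0.6, -2.7]
gripper_width: 0.0004
```

Request:
carry_out(
  plan=[
    [[0.001,-0.035,0],[0,0,0],255],
    [[0.001,-0.035,0],[0,0,0],255],
    [[0.001,-0.035,0],[0,0,0],255],
    [[0.001,-0.035,0],[0,0,0],255],
    [[0.001,-0.035,0],[0,0,0],255],
    [[0.001,-0.035,0],[0,0,0],255],
    [[0.001,-0.035,0],[0,0,0],255],
    [[0.001,-0.035,0],[0,0,0],255],
    [[0.001,-0.035,0],[0,0,0],255],
    [[0.001,-0.035,0],[0,0,0],255],
    [[0.001,-0.035,0],[0,0,0],255],
    [[0.001,-0.035,0],[0,0,0],255],
  ],
)

```text
time_s: 20.7
tcp_pos: [0.6992, 0.1159, 0.5095]
eef_rot: [180.0, 0.5, 1.8]
contact_force: [0.8, -0.8, -0.2]
gripper_width: 0.0001
```

```bash
python3 - <<'E'
from h import *
np.set_printoptions(precision=4,suppress=True)
s=r.get_state();print(s['tcp_pos'],s['eef_rot'],s['gripper_width'])
p0=None
for th in np.arange(1.3,-.01,-.1):
    c,q=np.cos(th),np.sin(th); p=np.array([.679-.19*c+.04*q+.0095,.11+.19*q+.04*c+.178])
    print(round(th,2),p, None if p0 is None else p-p0); p0=p
E
```

```text
[0.6992 0.1159 0.5095] [179.9714   0.4654   1.7983] 8.934573043581335e-05
1.3 [0.6762 0.4818] None
1.2 [0.6569 0.4796] [-0.0193 -0.0022]
1.1 [0.638  0.4755] [-0.019  -0.0041]
1.0 [0.6195 0.4695] [-0.0185 -0.006 ]
0.9 [0.6017 0.4617] [-0.0178 -0.0078]
0.8 [0.5848 0.4522] [-0.0169 -0.0095]
0.7 [0.5689 0.441 ] [-0.0159 -0.0112]
0.6 [0.5543 0.4283] [-0.0147 -0.0127]
0.5 [0.5409 0.4142] [-0.0133 -0.0141]
0.4 [0.5291 0.3988] [-0.0119 -0.0154]
0.3 [0.5188 0.3824] [-0.0103 -0.0165]
0.2 [0.5102 0.3649] [-0.0086 -0.0174]
0.1 [0.5034 0.3468] [-0.0068 -0.0182]
-0.0 [0.4985 0.328 ] [-0.0049 -0.0188]
```

Request:
carry_out(
  plan=[
    [[0,0,0.014],[0,0,0],255],
    [[0,0,0.0135],[0,0,0],255],
    [[-0.0115,0,0],[0,0,0],255],
    [[-0.0115,0,0],[0,0,0],255],
    [[-0.0097,0,0.0011],[0,0,0],255],
    [[-0.0097,0,0.0011],[0,0,0],255],
    [[-0.0095,0,0.002],[0,0,0],255],
    [[-0.0095,0,0.002],[0,0,0],255],
    [[-0.0092,0,0.003],[0,0,0],255],
    [[-0.0092,0,0.003],[0,0,0],255],
    [[-0.0089,0,0.0039],[0,0,0],255],
    [[-0.0089,0,0.0039],[0,0,0],255],
  ],
)

```text
time_s: 21.7
tcp_pos: [0.6014, 0.1111, 0.4628]
eef_rot: [180.0, 0.4, 1.8]
contact_force: [1.6, 1.3, 0.4]
gripper_width: 0.0003
```

Request:
carry_out(
  plan=[
    [[-0.0085,0,0.0048],[0,0,0],255],
    [[-0.0085,0,0.0048],[0,0,0],255],
    [[-0.008,0,0.0056],[0,0,0],255],
    [[-0.008,0,0.0056],[0,0,0],255],
    [[-0.0073,0,0.0064],[0,0,0],255],
    [[-0.0073,0,0.0064],[0,0,0],255],
    [[-0.0067,0,0.007],[0,0,0],255],
    [[-0.0067,0,0.007],[0,0,0],255],
    [[-0.006,0,0.0077],[0,0,0],255],
    [[-0.006,0,0.0077],[0,0,0],255],
    [[0,0,0],[0,0,0],255],
  ],
)

```text
time_s: 22.62
tcp_pos: [0.5267, 0.1086, 0.399]
eef_rot: [180.0, 0.6, 1.8]
contact_force: [-1.2, -0.2, -0.3]
gripper_width: 0.0003
```

Request:
carry_out(
  plan=[
    [[-0.0052,0,0.0082],[0,0,0],255],
    [[-0.0052,0,0.0082],[0,0,0],255],
    [[-0.0043,0,0.0087],[0,0,0],255],
    [[-0.0043,0,0.0087],[0,0,0],255],
  ],
)

```text
time_s: 22.95
tcp_pos: [0.5085, 0.1083, 0.3663]
eef_rot: [-180.0, 0.4, 1.8]
contact_force: [0.4, 0.8, 0.9]
gripper_width: 0.0003
```

```bash
python3 - <<'E'
from h import *
cap('scene','scene6');s=r.get_state();print(s['contact_force'],s['tcp_pos'])
im=cv2.resize(cv2.imread('pics/scene6.png')[150:400,220:540],None,fx=2.4,fy=2.4,interpolation=cv2.INTER_CUBIC)
cv2.imwrite('pics/s6c.png',cv2.convertScaleAbs(im,alpha=1.3,beta=15))
E
```

```text
[-2.20408553 -1.23429471 -2.49565998] [0.50732688 0.1079037  0.36447065]
```

View pics/s6c.png

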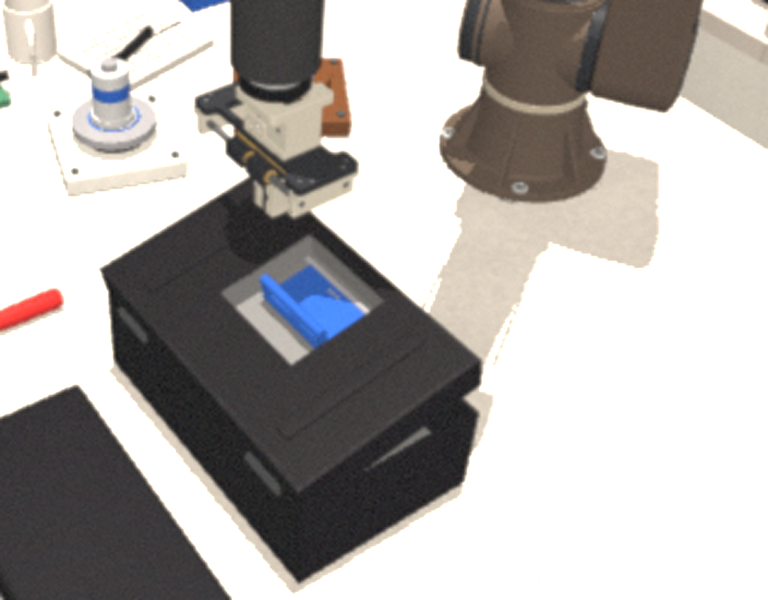

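The lid is nearly down (~0.2 rad) under the fingers, with the gap at the front right and the cell undisturbed. Continue and press.

Request:
carry_out(
  plan=[
    [[-0.0034,0,0.0091],[0,0,0],255],
    [[-0.0034,0,0.0091],[0,0,0],255],
    [[-0.0025,0,0.0094],[0,0,0],255],
    [[-0.0015,0,0.006],[0,0,0],255],
    [[0,0,0],[0,0,0],255],
  ],
)

```text
time_s: 23.42
tcp_pos: [0.4971, 0.1077, 0.332]
eef_rot: [179.9, 0.5, 1.8]
contact_force: [-0.4, -1.0, -0.7]
gripper_width: 0.0005
```

Request:
carry_out(
  plan=[
    [[0,0,0.002],[0,0,0],255],
    [[0,0,0],[0,0,0],255],
  ],
)

```text
time_s: 23.58
tcp_pos: [0.4979, 0.1079, 0.3313]
eef_rot: [180.0, 0.4, 1.8]
contact_force: [-0.1, -0.7, 0.2]
gripper_width: 0.0005
```

Request:
carry_out(
  plan=[
    [[0,0,0.001],[0,0,0],255],
    [[0,0,0],[0,0,0],255],
  ],
)

```text
time_s: 23.75
tcp_pos: [0.498, 0.108, 0.3307]
eef_rot: [-180.0, 0.4, 1.8]
contact_force: [-0.5, -0.2, -0.1]
gripper_width: 0.0002
```

Request:
carry_out(
  plan=[
    [[0,0,0.0015],[0,0,0],255],
    [[0,0,0],[0,0,0],255],
  ],
)

```text
time_s: 23.92
tcp_pos: [0.4979, 0.1079, 0.3291]
eef_rot: [180.0, 0.4, 1.8]
contact_force: [-0.5, 0.5, -0.5]
gripper_width: 0.0007
```

Request:
carry_out(
  plan=[
    [[0,0,0.001],[0,0,0],255],
    [[0,0,0],[0,0,0],255],
  ],
)

```text
time_s: 24.08
tcp_pos: [0.498, 0.108, 0.3284]
eef_rot: [-180.0, 0.4, 1.8]
contact_force: [-0.5, -0.6, 2.3]
gripper_width: 0.0004
```

Request:
carry_out(
  plan=[
    [[0,0,0.001],[0,0,0],255],
    [[0,0,0],[0,0,0],255],
  ],
)

```text
time_s: 24.25
tcp_pos: [0.498, 0.108, 0.3283]
eef_rot: [180.0, 0.4, 1.8]
contact_force: [-3.4, 0.4, 9.9]
gripper_width: 0.0004
```

Request:
carry_out(
  plan=[
    [[0,0,0.0008],[0,0,0],255],
    [[0,0,0],[0,0,0],255],
    [[0,0,0],[0,0,0],255],
  ],
)

```text
time_s: 24.5
tcp_pos: [0.4979, 0.1079, 0.3283]
eef_rot: [-180.0, 0.3, 1.8]
contact_force: [-6.9, -0.2, 16.9]
gripper_width: 0.0004
```

Request:
carry_out(
  plan=[
    [[0,0,0.0006],[0,0,0],255],
    [[0,0,0],[0,0,0],255],
    [[0,0,0],[0,0,0],255],
    [[0,0,0],[0,0,0],255],
  ],
)

```text
time_s: 24.83
tcp_pos: [0.4979, 0.1079, 0.3282]
eef_rot: [-180.0, 0.3, 1.8]
contact_force: [-9.4, 0.4, 21.6]
gripper_width: 0.0004
```

Request:
carry_out(
  plan=[
    [[0,0,-0.003],[0,0,0],255],
    [[0,0,-0.01],[0,0,0],255],
    [[0,0,-0.03],[0,0,0],255],
    [[0,0,-0.03],[0,0,0],255],
    [[0,0,-0.03],[0,0,0],255],
    [[0,0,-0.03],[0,0,0],255],
    [[-0.01,0.03,-0.02],[0,0,0],255],
    [[-0.01,0.03,0],[0,0,0],255],
    [[-0.01,0.03,0],[0,0,0],255],
    [[0,0.03,0],[0,0,0],255],
    [[0,0,0],[0,0,0],255],
    [[0,0,0],[0,0,0],255],
  ],
)

```text
time_s: 25.83
tcp_pos: [0.4724, -0.0142, 0.4796]
eef_rot: [-180.0, 0.4, 1.6]
contact_force: [-0.1, -0.1, 0.6]
gripper_width: 0.0004
```

```bash
python3 - <<'E'
from h import *
np.set_printoptions(precision=2,suppress=True)
cap('scene','scene7');cap('top','top7');s=r.get_state();print(s['tcp_pos'],s['contact_force'],s['time_s'])
for n,(x0,y0,x1,y1) in (('scene',(300,240,425,385)),('top',(160,195,262,270))):
    a,b=[cv2.cvtColor(cv2.imread(f'pics/{n}{k}.png'),cv2.COLOR_BGR2HSV)[y0:y1,x0:x1] for k in(0,7)]
    out=[]
    for m in (a,b):
        k=cv2.inRange(m,(95,150,60),(125,255,255)); mm=cv2.moments(k,True); ys,xs=np.nonzero(k); out.append((mm['m00'],mm['m10']/mm['m00']+x0,mm['m01']/mm['m00']+y0,xs.min()+x0,ys.min()+y0))
    print(n,out)
    # lid silhouette: dark mask difference
    da,db=[(m[...,2]<80).astype(int) for m in(a,b)]; print('dark',da.sum(),db.sum(),abs(da-db).sum())
a,b=[cv2.imread(f'pics/scene{k}.png')[230:390,255:425] for k in(0,7)]
tt=[cv2.imread(f'pics/top{k}.png')[165:275,150:310] for k in(0,7)]
f=lambda i,w,h:cv2.convertScaleAbs(cv2.resize(i,(w,h),interpolation=cv2.INTER_CUBIC),alpha=1.3,beta=20)
cv2.imwrite('pics/end.png',cv2.vconcat([cv2.hconcat([f(a,390,340),f(b,390,340)]),cv2.hconcat([f(tt[0],390,255),f(tt[1],390,255)])]))
E
```

```text
[ 0.47 -0.01  0.48] [ 0.12  0.76 -0.11] 25.9333
scene [(668.0, 349.61526946107784, 284.61976047904193, np.int64(331), np.int64(270)), (669.0, 349.7204783258595, 284.6965620328849, np.int64(331), np.int64(270))]
dark 11097 11134 47
top [(1003.0, 234.3619142572283, 234.97607178464605, np.int64(200), np.int64(220)), (10.0, 256.5, 262.0, np.int64(252), np.int64(262))]
dark 5812 6982 1696
```

```bash
python3 - <<'E'
from h import *
a,b=[cv2.imread(f'pics/scene{k}.png')[160:220,245:262+30].astype(int) for k in(5,7)]
print('cell diff',abs(a-b).mean(), 'noise-level pixels>40:',(abs(a-b).max(2)>40).sum())
a,b=[cv2.imread(f'pics/scene{k}.png').astype(int) for k in(0,7)]
for n,(x,y) in dict(jack=(208,180),mug=(232,160),driver=(225,283),marker=(272,172),block=(455,395)).items():
    print(n,(abs(a-b)[y-18:y+18,x-18:x+18].max(2)>50).sum())
r.close_job(); print(r.get_state()['time_s'])
E
```

```text
cell diff 34.46867612293144 noise-level pixels>40: 780
jack 0
mug 0
driver 0
marker 137
block 0
the job is handed in; nothing more can be done
the job is handed in; nothing more can be done
```

I handed the job in at about 26 s of the 72 s limit. There is no verdict from the system, so the result below rests on my own checks.

**What was done:**
- I pulled the paddle and raised the lid to about 1.2 rad by its bar.
- I lifted the load cell out of the +y end of the case and set it down on the middle of the white stand's platen; wrist force went from −4.5 to +10 N as it seated.
- I swung the lid shut from behind and pressed it with about 21 N, with the fingertips level with the closed lid top (0.150 m).

**Last checks that agreed:**
- **Cell:** the last view of it (lid still about 0.2 rad open) shows it upright inside the blue ring.
- **Lid and paddle:** in the scene view the blue paddle is within about 0.1 px of its starting place and the lid outline is practically unchanged. I did not tug the lid to prove the latch.
- **Bystanders:** jack, mug, driver and block show no change.
- **Robot:** it was touching nothing at the end.

**Checks that failed or were unclear:**
- **Cell difference:** the before/after picture comparison at the cell gave a large value (780 pixels changed). The open lid probably intruded in the earlier picture.
- **Marker difference:** 137 pixels changed at the marker, which I put down to the cell now standing in front of it. The arm never went near it.
- **Top view:** the arm blocked the final comparison there.
- **Final close-up:** it was refused because the viewer's limit of 12 pictures was reached.

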